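# Clear the mat, let the maul swing upright and stand it on its head

### The arm

A 6-joint arm with a two-finger parallel gripper is mounted at the origin on the work surface. World frame = base frame: x ahead of the robot, y to its left, z up, the work surface at z = 0. Lengths are in mm, angles in rad, forces in N, time in s.
With the tool pointing down it reaches from about 325 to 875 mm from the base axis. Payload 4.4 kg.
Tool frame: the origin (TCP) lies at the centre of the arm's flange, where the gripper is bolted on; the fingertips stand 173 mm ahead of it and the grasp point (between the pads) lies 155 mm ahead of it; z points along the fingers, y is the line along which they close (so a half turn about z gives the same grasp; the last joint's range is limited). The gripper opens to 85 mm and grips with 20 to 120 N. Pads are 22 mm wide; open, the fingers measure 114 mm over their backs; the gripper's body (76 mm by 85 mm) begins 54 mm behind the grasp point. The pads swing forward as they close: fully open they stand 13 mm farther back than shut.
Start: joints at [1.06, 0.207, 1.542, -0, 1.393, -0.15], TCP at [202.998, 537.978, 404.682] pointing down, gripper open.
Joint ranges: [-2.73, 2.73], [-0.86, 2.22], [0.23, 2.46], [-1.11, 4.25], [0.08, 2.63], [-2.82, 2.82]. Speed limits (rad/s): [2.79, 2.79, 3.14, 3.14, 3.14, 3.14].

### API

Orientations are given as a unit quaternion [x, y, z, w].
In Python, from workcell import ctrl gives the robot as it stands. The module is installed in compiled form; this text tells all that it offers.
- The arm moves only by the tool send_rows, never from a script. Its argument "increments" is a list that holds one entry, the list of rows, each a list of 7 numbers: the opening in per cent of the stroke, from 0 (shut) to 100 (fully open), then the shift along the world's x, y, z in mm, then the turn, a rotation vector about the world's x, y, z in rad. A call has exactly 5 rows; each row shifts and turns the commanded pose from where the row before left it; what a row does not reach is not made up. A row lasts 1/10 s, in which the tool goes at most 50 mm and 8.59 degrees, less where a joint would pass 70% of its speed; a pose out of reach is approached as far as the arm can. A call with a gripper value outside its range is refused whole. The fingers move at their own pace and stop on an object; "squeeze" is the grip in N (left out, the last holds). Time passes only in rows, so rows that do not move let the fingers close, or fill a call up. It gives the time, the measured TCP pose, the force, the opening and the grip force at its end, in the units of the state.
- ctrl.get_obs(): the state, without advancing time (a new reading comes with each control period).
- ctrl.capture(name): name is "side" or "top" or "wrist"; returns (picture, depth): 400x640x3 uint8, red, green, blue; 400x640 float32, mm along the optical axis (not along the pixel's ray), 0 where there is no reading.
- ctrl.camera_info(name): a dict with "K" (3x3 intrinsics, pixels), "rvec" (rotation vector, rad) and "tvec" (3), from world to camera coordinates, as OpenCV has them; the wrist camera has in their place "T_tool_cam" (4x4, takes a point from camera to tool coordinates, whose origin is the TCP and whose axes are the flange's). Camera axes: x right, y down, z forward; pixel columns grow to the right and rows downward; lengths in mm; the calibration is good to about 2 mm. A picture is of the moment at which its call begins: read the wrist's pose just before it. camera_info takes no time and is no camera call.
- ctrl.finish_job(): hands the job in; it is judged then, once.
Trained networks look in the newest picture that a camera, given by its name, has taken for a name from the list of things; names that differ only in an ending like _2 or _b are one class to them, and where a whole thing is asked for, a point or a joint stands for the part that bears it (a point fixed in the world has none). Each returns a list of dicts, best first, with "confidence" (0 to 1); they miss things now and then, are a little off and sometimes report something else, mostly with a low value. They report only what shows in the picture. A call takes as long as a camera call. They do not tell look-alikes from the thing itself.
- ctrl.boxes_of(target, camera): "point" ([x, y, z] in mm, in the coordinates of the camera as it stood for that picture, good to about 4 mm: the middle of the surface that is visible of it).
The state is a dict: "clock": time; "q": joint angles; "qvel": joint speeds; "joint_efforts": joint torques, N m; "position": TCP position; "tool_rot": TCP orientation; "contact_force": force on the tool from outside, world axes, zero at the start; "moment": the same for the moment, N m; "gripper_width": opening from 0.0 (shut) to 1.0 (fully open); "grip_force": force on a finger pad.
Only numpy, scipy, OpenCV 4.12 (cv2) and the standard library are available. Lean on these libraries where they do the work, as an engineer would, in place of code of your own. Each camera call takes 0.05 s, during which the arm holds its last target. There are 200 camera calls.

### The job

The steel weight is standing on the maul's cork mat: put it on the round piece of leather on the stone slab, wholly on the leather. Then pinch the maul by the brass ring near the butt of its handle, lift it roughly level out of its wooden cradle, loosen your grip so that it swings to hang head down in the air, clamp it again, and gently stand it upright on its head, wholly on the cork mat, and let go. Do not push or knock over anything else on the bench.

Things in the scene. Friction and masses are not known exactly. Their poses are not given: they have to be found in the camera images.
- maul_mid (a point): The maul: white head 54 mm thick, 80 mm long, then a coaxial round dark handle 25 mm thick, 120 mm long; 200 mm overall, about 0.33 kg, balancing about 58 mm from its striking face. Near the butt the handle carries a brass ring 31 mm thick, 12 mm wide, made to pinch. Point on its axis half-way along; z points from head to butt. It starts level in the cradle, axis 55 mm above the bench.
- maul_foot (a point): Centre of the maul's flat striking face (the head's free end), on which it must stand; same axes as maul_mid.
- maul_grip (a point): Centre of the brass ring (31 mm thick) on the handle's axis, 16 mm from the butt and 184 mm from the striking face: the place to pinch, free all round in the cradle. Pinched here the maul stays level above about 80 N, turns between the fingers as the grip eases, hangs nearly plumb at 5 to 12 N (about 0.3 to 0.6 mm of finger opening before the ring is free) and slips out below 4 N.
- cradle: Fixed wooden cradle, 115 mm long (its x, the maul's direction: head towards -x, butt towards +x), 70 mm wide, 50 mm tall: a base plate with two V notches open at the top, under the head and under the middle of the handle. Origin on the bench, on its long axis; the last 75 mm of the handle stick out past it.
- mat_top (a point): Centre of the top of the fixed round cork mat, 96 mm in diameter, 6 mm thick; top 6 mm above the bench. The maul is to stand here; the weight stands on it at the start. z up.
- weight_mid (a point): The steel weight: 56 mm round body 36 mm tall, tapering to a neck and a round knob 30 mm in diameter whose straight side lies 58 to 72 mm above its base; 76 mm tall, about 0.7 kg. This point is on its axis, 38 mm above its base (so the knob's middle is 27 mm above it). z up.
- leather (a point): Centre of the top of the round tan leather piece, 160 mm in diameter, 4 mm thick, fixed flat on the stone slab; its top is 34 mm above the bench.
- slab: Fixed grey stone slab 240 x 190 x 30 mm (x, y, z); origin under its centre. The leather lies on it, its centre 25 mm towards -x.
- jar: Bystander: closed amber jar, 48 mm in diameter, 75 mm tall, standing 88 mm from the mat's centre, so close that the fingers need turning to miss it. Origin at the centre of its underside.
- mallet: Bystander: small hammer-shaped mallet standing on its head: wood head 50 mm in diameter, 75 mm tall, red handle 20 mm thick sticking out level along its x to 105 mm from the head's axis, 37 mm above the bench. Origin under the head. It stands beside the cradle, 110 mm from its long axis.
- bottle: Bystander: tall blue bottle, 64 mm in diameter, 190 mm tall. Origin at the centre of its underside.
- bowl: Bystander: blue bowl, 84 mm in diameter, 45 mm tall. Origin at the centre of its underside.
- beveler: Bystander: slim hand tool with a black handle lying on the slab beside the leather, about 140 mm long along its y, 16 mm wide, 12 mm high. Origin at its underside.
- tin: Bystander at the back: green tin, 72 mm in diameter, 70 mm tall. Origin at the centre of its underside.
- straightedge: Bystander at the back: flat aluminium straightedge with a red grip, 200 mm along its y, 34 mm wide, 11 mm high. Origin at the centre of its underside.
Not all that is in view belongs to the job. Leave any red or turquoise look-alike of the part that bears weight_mid alone.

How it is judged (in metres and radians):
On the way, in this order (a step that is already met when the one before it is completed fails the run):
1. the weight stands on the leather, let go (horizontal distance between weight_mid and leather below 0.055 m and z of weight_mid in the frame of leather below 0.043 m and angle between weight_mid's own z axis and vertical below 0.1 rad and contact force between weight and the fingers below 0.3 N), for 0.2 s.
2. the maul is held level (roughly, within 50 degrees) in the air, clear of its cradle (height (world z) of each of maul_foot, maul_grip above 0.12 m and angle between maul_mid's own z axis and vertical between 0.7 and 2.35 rad), for 0.1 s.
3. the maul hangs head down (within 17 degrees of vertical) in the air, its face at least 30 mm above the bench (angle between maul_mid's own z axis and vertical below 0.3 rad and height (world z) of maul_foot above 0.03 m and angular speed of maul below 1 rad/s), for 0.3 s.
At the end, for the whole second after the job is handed in: The maul stands on its head on the mat, upright within 0.06 rad, its face's centre within 21 mm of the mat's centre (wholly on it) and within 4 mm of its top, let go and at rest; the weight stands at rest on the leather, its axis within 55 mm of the leather's centre (angle between maul_mid's own z axis and vertical below 0.06 rad and horizontal distance between maul_foot and mat_top below 0.021 m and z of maul_foot in the frame of mat_top between -0.004 and 0.004 m and linear speed of maul below 0.04 m/s and contact force between maul and the fingers below 0.1 N and horizontal distance between weight_mid and leather below 0.055 m and z of weight_mid in the frame of leather below 0.043 m and angle between weight_mid's own z axis and vertical below 0.1 rad and linear speed of weight below 0.02 m/s); the robot touches nothing.
It fails at once if a bystander is pushed more than 30 mm or tipped (distance of any of jar, mallet, bottle, bowl, beveler, tin, straightedge from where it was at the start of the episode above 0.03 m or angle between any of jar, mallet, bottle, bowl, beveler, tin, straightedge's own z axis and vertical above 0.5 rad).
It fails at once if the maul strikes the mat harder than 60 N (contact force between maul and mat above 60 N).
It also fails if it takes over 67 s, if anything falls off the work surface, if the arm or the gripper's body presses on something with over 40 N, if the wrist force passes 120 N, or if a joint passes its speed limit or range.

## Working session

There is one attempt and no reset: what is moved stays moved. The work goes in short steps, Python scripts to look and compute and a tool call to move; the robot and the scene stay as the last step left them, time stands still between calls to the robot, and variables do not carry over. Pictures are saved under pics/ and viewed, at most 10 in all, crops included, and the job is handed in when it is done.

Besides the shell and the picture viewer there is one more tool, called after ">>>" as name(argument=value, ...), one argument or row to a line, values as JSON. send_rows: Moves the arm, as the interface text tells. Its arguments: {"type":"object","properties":{"increments":{"type":"array"},"squeeze":{"type":"number"}},"required":["increments"]}

```bash
mkdir -p pics
cat > h.py <<'E'
import numpy as np, cv2
from scipy.spatial.transform import Rotation as R
from workcell import ctrl
def cam2world(name,st=None):
    i=ctrl.camera_info(name)
    if name=="wrist":
        T=np.eye(4); T[:3,:3]=R.from_quat(st["tool_rot"]).as_matrix(); T[:3,3]=st["position"]
        return T@np.array(i["T_tool_cam"])
    T=np.eye(4); T[:3,:3]=R.from_rotvec(np.ravel(i["rvec"])).as_matrix(); T[:3,3]=np.ravel(i["tvec"])
    return np.linalg.inv(T)
def shot(name):
    st=ctrl.get_obs(); p,d=ctrl.capture(name)
    return p,d,cam2world(name,st),np.array(ctrl.camera_info(name)["K"])
def cloud(d,M,K):
    v,u=np.indices(d.shape)
    P=np.stack([(u-K[0,2])/K[0,0]*d,(v-K[1,2])/K[1,1]*d,d],-1)
    W=P@M[:3,:3].T+M[:3,3]; W[d<=0]=np.nan
    return W
def pix(w,M,K):
    c=np.linalg.inv(M)@np.append(w,1); return (K@(c[:3]/c[2]))[:2].round().astype(int)
def save(n,p): cv2.imwrite("pics/"+n,cv2.cvtColor(p,cv2.COLOR_RGB2BGR))
E
python3 - <<'E'
from h import *
np.set_printoptions(precision=1,suppress=True)
print(ctrl.get_obs())
for n in ["top","side"]:
    p,d,M,K=shot(n); save(n+".png",p); np.savez(n,p=p,d=d,M=M,K=K)
    print(n,M[:3,3],M[:3,2])
    for t in ["maul_mid","cradle","weight_mid","leather","slab","jar","mallet","bottle","bowl","mat_top","maul_grip","tin","beveler"]:
        try: r=ctrl.boxes_of(t,n)
        except Exception as e: print(t,e); continue
        for b in r[:4]:
            w=M[:3,:3]@np.array(b["point"])+M[:3,3]; print(t,round(b["confidence"],2),w,pix(w,M,K))
E
```

```text
{'clock': 0.0, 'q': array([ 1.1,  0.2,  1.5,  0. ,  1.4, -0.2]), 'qvel': array([-0., -0., -0.,  0., -0., -0.]), 'joint_efforts': array([  0. , -38.3, -29.2,   0. ,   0. ,   0. ]), 'position': array([202.8, 537.6, 403.5]), 'tool_rot': array([ 0.2,  1. , -0. , -0. ]), 'contact_force': array([-0.2,  1. ,  0.4]), 'moment': array([ 0., -0., -0.]), 'grip_force': 0.0, 'gripper_width': 1.0027915228349111}
top [ 379.7  -23.2 1251.7] [ 0.2 -0.  -1. ]
maul_mid 0.95 [558.7  -6.5  72.2] [309 214]
cradle 0.92 [549.1 -23.8   9.7] [316 221]
weight_mid 0.87 [ 385.3 -352.2   43.3] [434 281]
weight_mid 0.85 [ 497.3 -326.7   50.8] [424 240]
weight_mid 0.76 [ 501.8 -218.7   37.8] [385 238]
weight_mid 0.64 [ 505.6 -453.6   39.1] [468 238]
leather 0.9 [472.5 319.7  36.3] [192 244]
slab 0.91 [473.7 313.7  30.6] [194 244]
jar 0.76 [ 587.2 -353.6   75.3] [436 207]
jar 0.16 [392.  148.1  18.9] [253 275]
mallet 0.74 [648.2  58.2  65.3] [287 183]
bottle 0.65 [ 394.1 -148.2  131.8] [363 276]
bottle 0.33 [ 588.9 -351.7   72.6] [435 206]
bowl 0.88 [392.5 148.3  21.8] [253 275]
mat_top 0.88 [ 513.6 -342.6    6.5] [4
[... 406 characters left out ...]
ght_mid 0.85 [ 387.7 -369.    42.9] [258 313]
weight_mid 0.6 [ 505.5 -230.1   36.2] [306 263]
weight_mid 0.53 [ 506.9 -448.8   72.8] [314 333]
leather 0.57 [474.8 292.9  28.7] [287 149]
leather 0.44 [ 498.1 -343.6   47.1] [306 298]
slab 0.65 [473.5 294.   27.7] [287 149]
jar 0.67 [477.  293.9  29.5] [288 149]
jar 0.57 [ 586.6 -367.2   53.6] [346 302]
mallet 0.94 [643.6  58.9  47.1] [345 184]
bottle 0.83 [ 393.6 -171.5  101.1] [259 231]
bowl 0.96 [384.6 164.3  33.6] [261 172]
mat_top 0.83 [ 515.  -361.7    9. ] [315 314]
maul_grip 0.59 [558.2 -10.2  69.6] [319 195]
maul_grip 0.25 [ 588.4 -366.5   54.6] [347 301]
tin 0.91 [752.  176.5  56.9] [373 157]
beveler 0.63 [567.4 338.7  39.1] [313 138]
```

Run:
```python
from h import *
a=np.load("top.npz")["p"]
c=cv2.resize(a[130:320,160:500],None,fx=2.3,fy=2.3,interpolation=cv2.INTER_CUBIC); save("topc.png",c)
a=np.load("side.npz")["p"]
c=cv2.resize(a[200:360,220:400],None,fx=3.5,fy=3.5,interpolation=cv2.INTER_CUBIC); save("sidec.png",c)
```

```text
(no output)
```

View pics/topc.png

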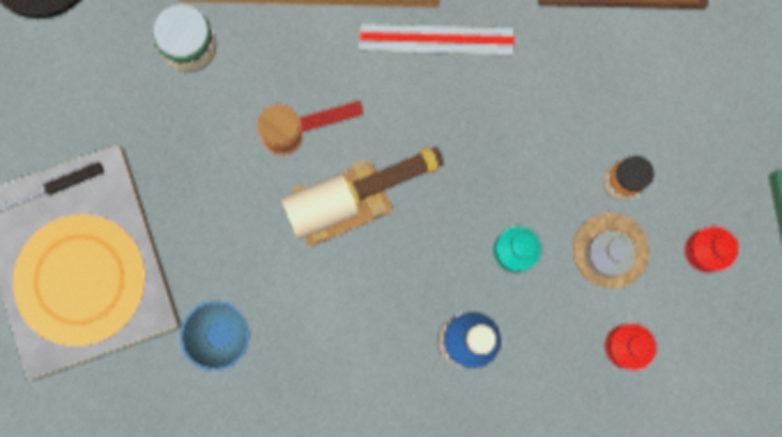

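View pics/sidec.png

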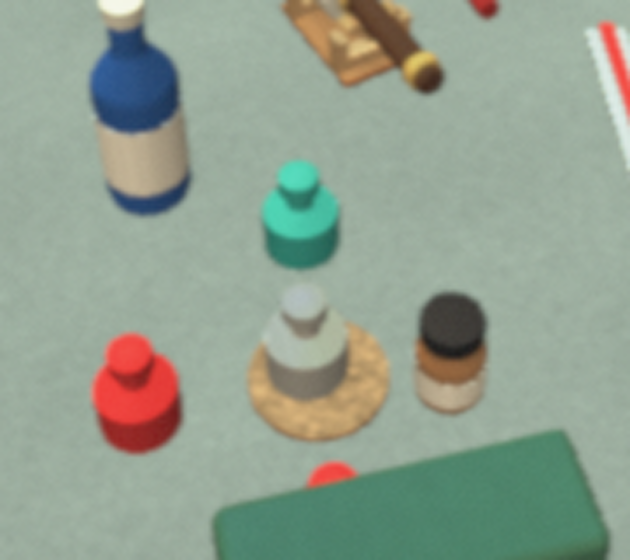

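Candidates: grey weight on the cork mat, top (424,240) / side (307,296); turquoise look-alike, top (385,238); red ones at (434,281) and (468,238). The crops show that only the grey one stands on the mat, so I choose it. The jar is on its +x side, so the fingers should close along y. Next I measure precisely.

Run:
```python
from h import *
np.set_printoptions(precision=1,suppress=True)
def near(W,c,r): return np.hypot(W[...,0]-c[0],W[...,1]-c[1])<r
for n in ["top","side"]:
    z=np.load(n+".npz"); p,d,M,K=[z[k] for k in "pdMK"]; W=cloud(d,M,K); Z=W[...,2]
    hsv=cv2.cvtColor(p,cv2.COLOR_RGB2HSV); H,S,V=[hsv[...,i].astype(int) for i in range(3)]
    def rep(t,m):
        q=W[m]
        if len(q): print(n,t,len(q),"med",np.median(q,0),"min",q.min(0),"max",q.max(0))
    rep("knobtop",near(W,(497,-335),40)&(Z>74))
    rep("body",near(W,(497,-335),40)&(Z>20)&(Z<74))
    rep("mat",near(W,(513,-345),60)&(Z<12)&(S>70)&(H<25))
    rep("leather",near(W,(473,318),110)&(S>90)&(H<28)&(Z>25))
    rep("jartop",near(W,(588,-353),40)&(Z>68))
    m=near(W,(560,-5),130)&(S>110)&(H>18)&(H<32)&(Z>40); rep("ring",m)
    m=near(W,(545,-5),130)&(Z>58)&(W[...,1]<40); rep("maul",m)
    q=W[m][:,:2]; c=q.mean(0); u=np.linalg.svd(q-c)[2][0]; u*=np.sign(-u[1]); t=(q-c)@u
    print(" axis",c,u,np.degrees(np.arctan2(u[1],u[0])),t.min(),t.max(), "ends",c+u*t.min(),c+u*t.max())
    rep("green",(Z>60)&(W[...,1]<-500))
```

```text
top knobtop 96 med [ 499.7 -332.5   79.8] min [ 486.3 -347.2   74.1] max [ 513.7 -318.5   86.7]
top body 238 med [ 494.5 -323.1   44.8] min [ 473.2 -358.9   21.6] max [ 526.1 -305.9   74. ]
top mat 457 med [ 511.9 -342.6    6.6] min [ 460.6 -387.8   -3.7] max [ 551.5 -293.7   11.9]
top leather 2528 med [453.6 312.1  34.7] min [377.3 234.   26.3] max [532.7 390.9  44.2]
top jartop 194 med [ 592.4 -354.4   75.5] min [ 572.8 -374.5   68.3] max [ 614.7 -333.1   81.9]
top ring 131 med [588.1 -38.7  62.5] min [ 507.1 -118.5   41.2] max [616.9  47.4  74.7]
top maul 769 med [567.  -11.3  70.1] min [ 512.8 -121.4   58. ] max [620.1  39.9  88.7]
 axis [566.4 -23.9] [ 0.4 -0.9] -63.34736458150439 -78.94635368017015 102.58247459080091 ends [531.   46.7] [ 612.4 -115.6]
top green 3911 med [ 545.2 -602.5  291. ] min [ 453.  -760.9   60.8] max [ 605.9 -577.   317. ]
side knobtop 125 med [ 498.9 -335.    79.4] min [ 485.3 -347.3   74.3] max [ 513.  -318.2   83.7]
side body 434 med [ 498.4 -345.1   44. ] min [ 471.5 -360.7   20.1] max [ 526.1 -309.9   73.7]
side mat 646 med [ 516.3 -358.1    6.3] min [ 460.6 -403.6   -1.2] max [ 554.2 -301.9   11.7]
side leather 912 med [454.2 309.5  34.9] min [376.4 233.5  28.4] max [531.8 399.1  40.2]
side jartop 271 med [ 592.  -355.5   75. ] min [ 571.2 -376.    68.3] max [ 613.8 -331.8   78.5]
side ring 85 med [ 594.4 -100.7   65.9] min [ 512.8 -116.2   41.2] max [615.   25.9  72.7]
side maul 564 med [563.9 -14.3  68.2] min [ 511.5 -121.2   58. ] max [620.2  39.8  86.2]
 axis [563.7 -27.4] [ 0.5 -0.9] -62.284320227929506 -80.41049355467925 101.3760536900227 ends [526.3  43.8] [ 610.9 -117.1]
side green 6864 med [ 535.9 -636.4  308.7] min [ 452.4 -677.2  179.5] max [ 606.8 -583.   313.4]
```

Run:
```python
from h import *
np.set_printoptions(precision=2,suppress=True)
st=ctrl.get_obs(); T=R.from_quat(st["tool_rot"]).as_matrix(); print("tool\n",T)
print(np.array(ctrl.camera_info("wrist")["T_tool_cam"]))
for n in ["top","side"]:
    z=np.load(n+".npz"); p,d,M,K=[z[k] for k in "pdMK"]; W=cloud(d,M,K); Z=W[...,2]
    hsv=cv2.cvtColor(p,cv2.COLOR_RGB2HSV); H,S,V=[hsv[...,i].astype(int) for i in range(3)]
    X,Y=W[...,0],W[...,1]
    m=(X>480)&(X<640)&(Y<100)&(Y>-140)&(Z>58)&(np.hypot(X-620,Y-75)>0)
    lab=cv2.connectedComponents(m.astype(np.uint8))[1]
    u,v=pix((590,-70,66),M,K); L=lab[v-3:v+4,u-3:u+4]; l=np.bincount(L[L>0]).argmax(); m=lab==l
    q=W[m]; head=q[q[:,2]>75] if n=="top" else q
    hd=q[q[:,1]>10]; ha=q[q[:,1]<-30]
    for nm,s in (("all",q),("head",hd),("handle",ha)):
        c=s[:,:2].mean(0); 
        uu=np.linalg.svd(s[:,:2]-c,full_matrices=False)[2][0]; uu*=np.sign(-uu[1])
        print(n,nm,len(s),c,np.degrees(np.arctan2(uu[1],uu[0])),s.min(0),s.max(0))
    r=m&(S>130)&(H>17)&(H<35)&(Y<-70); print("ring",r.sum(),W[r].mean(0),W[r].min(0),W[r].max(0))
    # mallet handle
    r=(S>120)&((H<6)|(H>174))&(X>600)&(Y>-100)&(Y<80); print("mallet handle",W[r].min(0),W[r].max(0))
```

```text
tool
 [[-0.94  0.35  0.  ]
 [ 0.35  0.94  0.  ]
 [-0.    0.   -1.  ]]
[[ 0.   -0.96 -0.27 69.11]
 [ 1.    0.    0.    0.36]
 [-0.   -0.27  0.96 30.84]
 [ 0.    0.    0.    1.  ]]
top all 927 [562.62 -13.66] -64.94135920530968 [ 509.64 -123.91   58.04] [620.07  68.69  88.69]
top head 379 [541.96  34.54] -31.911866174444086 [509.64  10.21  58.55] [580.76  68.69  88.69]
top handle 310 [592.06 -76.93] -65.067869057481 [ 559.35 -123.91   58.04] [620.07 -30.09  74.74]
ring 49 [ 605.05 -108.33   67.56] [ 593.78 -118.53   58.36] [616.88 -98.61  74.74]
mallet handle [643.55 -97.4    3.51] [781.3   48.38  56.82]
side all 663 [560.69 -20.41] -63.210992464977636 [ 506.08 -123.06   58.04] [621.02  66.38  86.18]
side head 212 [534.02  34.2 ] -41.088572804152264 [506.08  10.03  59.06] [569.29  66.38  84.36]
side handle 238 [590.18 -79.92] -64.1898946231423 [ 558.67 -123.06   58.04] [621.02 -30.18  72.46]
ring 40 [ 601.48 -108.51   65.99] [ 592.34 -116.51   58.53] [614.34 -96.33  70.61]
mallet handle [642.11 -97.93   8.34] [779.84  64.98  51.74]
```

>>> send_rows(
  increments=[
    [[100, 30, -40, 0, 0, 0, 0], [100, 30, -40, 0, 0, 0, 0], [100, 30, -40, 0, 0, 0, 0], [100, 30, -40, 0, 0, 0, 0], [100, 30, -40, 0, 0, 0, 0]],
  ],
  squeeze=60,
)

```text
clock: 1.9
position: [353.7, 336.4, 405.0]
tool_rot: [0.179, 0.984, 0.0, 0.0]
contact_force: [0.6, 0.0, -0.7]
gripper_width: 1.003
grip_force: 0.0
```

>>> send_rows(
  increments=[
    [[100, 15, -47, 0, 0, 0, 0.072], [100, 15, -47, 0, 0, 0, 0.072], [100, 15, -47, 0, 0, 0, 0.072], [100, 15, -47, 0, 0, 0, 0.072], [100, 15, -47, 0, 0, 0, 0.072]],
  ],
)

```text
clock: 2.4
position: [428.1, 101.0, 405.1]
tool_rot: [-0.001, 1.0, 0.0, 0.001]
contact_force: [0.9, 0.1, 0.9]
gripper_width: 1.003
grip_force: 0.0
```

>>> send_rows(
  increments=[
    [[100, 10, -48, 0, 0, 0, 0], [100, 10, -48, 0, 0, 0, 0], [100, 10, -48, 0, 0, 0, 0], [100, 10, -48, 0, 0, 0, 0], [100, 10, -48, 0, 0, 0, 0]],
  ],
)

```text
clock: 2.9
position: [478.0, -139.1, 405.0]
tool_rot: [0.001, 1.0, -0.0, 0.0]
contact_force: [1.3, 0.3, -0.2]
gripper_width: 0.998
grip_force: 0.0
```

>>> send_rows(
  increments=[
    [[100, 2, -42, 0, 0, 0, 0], [100, 2, -42, 0, 0, 0, 0], [100, 2, -42, 0, 0, 0, 0], [100, 2, -38, 0, 0, 0, 0], [100, 0, 0, 0, 0, 0, 0]],
  ],
)

```text
clock: 3.4
position: [485.6, -305.4, 404.7]
tool_rot: [0.003, 1.0, -0.001, 0.0]
contact_force: [0.8, -0.2, -0.3]
gripper_width: 0.999
grip_force: 0.0
```

Run:
```python
from h import *
np.set_printoptions(precision=2,suppress=True)
p,d,M,K=shot("wrist"); save("w1.png",p); W=cloud(d,M,K); Z=W[...,2]; X,Y=W[...,0],W[...,1]
print(ctrl.get_obs()["position"])
hsv=cv2.cvtColor(p,cv2.COLOR_RGB2HSV); H,S=hsv[...,0],hsv[...,1]
def rep(t,m): 
    q=W[m]; print(t,len(q), *( [np.median(q,0),(q.min(0)+q.max(0))/2,q.max(0)-q.min(0)] if len(q) else []))
n=np.hypot(X-500,Y+333)
rep("knob",(n<40)&(Z>76)); rep("body",(n<40)&(Z>20)&(Z<74)); rep("jar",(np.hypot(X-592,Y+354)<40)&(Z>70))
rep("mat",(np.hypot(X-508,Y+345)<65)&(Z<11)&(S>70)&(H<25))
```

```text
[ 485.7  -303.21  404.46]
knob 20997 [ 474.15 -336.63  311.11] [ 488.86 -336.94  204.75] [ 50.14  70.9  257.47]
body 1231 [ 487.85 -326.26   44.31] [ 499.32 -331.12   46.91] [55.05 54.67 53.52]
jar 1051 [ 591.21 -352.42   74.97] [ 592.89 -352.54   73.45] [43.45 42.02  6.8 ]
mat 2300 [ 501.57 -347.24    6.03] [ 515.57 -337.67    4.69] [114.13  93.88  12.57]
```

View pics/w1.png

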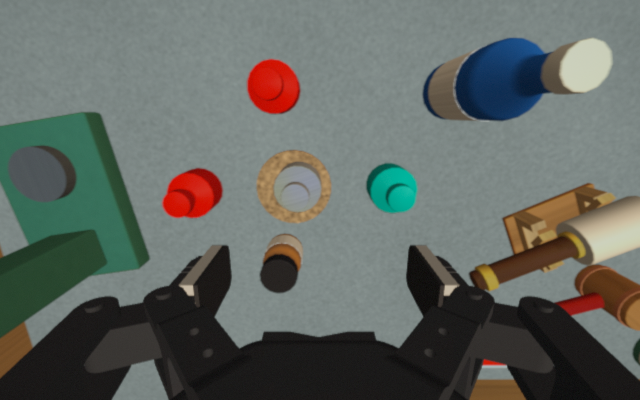

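The wrist picture shows the grey weight on the mat at (295,187) with the jar beside it at (282,262). The fingers are well clear along y.

>>> send_rows(
  increments=[
    [[100, 7, -15, 0, 0, 0, 0], [100, 7, -15, -20, 0, 0, 0], [100, 0, 0, -40, 0, 0, 0], [100, 0, 0, -40, 0, 0, 0], [100, 0, 0, -30, 0, 0, 0]],
  ],
)

```text
clock: 3.95
position: [499.6, -329.0, 272.2]
tool_rot: [-0.0, 1.0, 0.001, -0.001]
contact_force: [-0.8, -0.0, -0.0]
gripper_width: 0.999
grip_force: 0.0
```

>>> send_rows(
  increments=[
    [[100, 0, 0, -26, 0, 0, 0], [100, 0, 0, -25, 0, 0, 0], [100, 0, 0, 0, 0, 0, 0], [10, 0, 0, 0, 0, 0, 0], [10, 0, 0, 0, 0, 0, 0]],
  ],
)

```text
clock: 4.45
position: [500.9, -331.1, 225.7]
tool_rot: [0.0, 1.0, -0.001, 0.001]
contact_force: [0.2, -0.4, -0.9]
gripper_width: 0.694
grip_force: 0.0
```

>>> send_rows(
  increments=[
    [[10, 0, 0, 0, 0, 0, 0], [10, 0, 0, 0, 0, 0, 0], [10, 0, 0, 0, 0, 0, 0], [10, 0, 0, 0, 0, 0, 0], [10, 0, 0, 0, 0, 0, 0]],
  ],
)

```text
clock: 4.95
position: [500.6, -331.8, 225.6]
tool_rot: [0.0, 1.0, -0.001, 0.001]
contact_force: [-0.7, 0.0, 6.1]
gripper_width: 0.322
grip_force: 58.9
```

>>> send_rows(
  increments=[
    [[10, 0, 0, 5, 0, 0, 0], [10, 0, 0, 15, 0, 0, 0], [10, 0, 0, 30, 0, 0, 0], [10, 0, 0, 35, 0, 0, 0], [10, 0, 10, 35, 0, 0, 0]],
  ],
  squeeze=80,
)

```text
clock: 5.45
position: [499.2, -321.2, 343.7]
tool_rot: [0.001, 1.0, 0.001, -0.001]
contact_force: [0.7, -0.0, -6.6]
gripper_width: 0.313
grip_force: 79.9
```

Run:
```python
from h import *
np.set_printoptions(precision=2,suppress=True)
print(ctrl.get_obs()["position"])
for n in ["top","side"]:
    p,d,M,K=shot(n); W=cloud(d,M,K); Z=W[...,2]; X,Y=W[...,0],W[...,1]
    if n=="side": save("s2.png",cv2.resize(p[180:350,200:420],None,fx=3,fy=3))
    hsv=cv2.cvtColor(p,cv2.COLOR_RGB2HSV); H,S=hsv[...,0],hsv[...,1]
    m=(np.hypot(X-508,Y+343)<58)&(abs(Z-6)<7)&(S>70)&(H<25)
    q=W[m]; c=q[:,:2]
    (cx,cy),r=cv2.minEnclosingCircle(c.astype(np.float32)); print(n,len(q),"circ",cx,cy,r,"pct",(np.percentile(c,1,axis=0)+np.percentile(c,99,axis=0))/2,np.ptp(c,axis=0))
```

```text
[ 499.23 -321.23  343.74]
top 201 circ 505.63885498046875 -340.0672607421875 46.935523986816406 pct [ 511.87 -335.96] [80.51 85.53]
side 1113 circ 508.0704345703125 -339.4029235839844 49.38016128540039 pct [ 507.1  -340.15] [93.07 95.38]
```

View pics/s2.png

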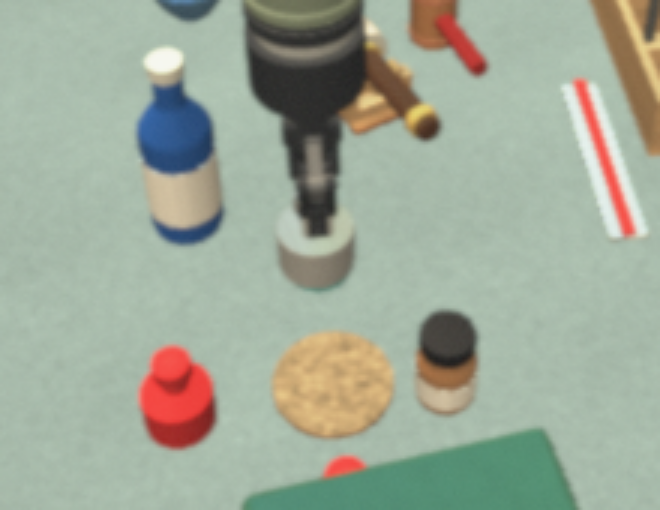

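The weight hangs upright in the fingers and the mat is bare, centred near (507,-340). Now carry the weight to the leather.

>>> send_rows(
  increments=[
    [[10, -2, 25, 0, 0, 0, 0], [10, -3, 45, 0, 0, 0, 0], [10, -3, 45, 0, 0, 0, 0], [10, -3, 45, 0, 0, 0, 0], [10, -3, 45, 0, 0, 0, 0]],
  ],
)

```text
clock: 6.05
position: [484.5, -114.1, 341.1]
tool_rot: [0.001, 1.0, 0.001, -0.002]
contact_force: [0.9, 0.5, -6.3]
gripper_width: 0.32
grip_force: 80.3
```

>>> send_rows(
  increments=[
    [[10, -3, 45, 0, 0, 0, 0], [10, -3, 45, 0, 0, 0, 0], [10, -3, 45, 0, 0, 0, 0], [10, -3, 45, 0, 0, 0, 0], [10, -3, 45, 0, 0, 0, 0]],
  ],
)

```text
clock: 6.55
position: [469.4, 110.5, 341.5]
tool_rot: [0.0, 1.0, -0.0, -0.002]
contact_force: [1.0, 0.2, -6.7]
gripper_width: 0.313
grip_force: 80.3
```

>>> send_rows(
  increments=[
    [[10, -3, 45, 0, 0, 0, 0], [10, -3, 45, 0, 0, 0, 0], [10, -3, 45, 0, 0, 0, 0], [10, -3, 45, 0, 0, 0, 0], [10, -3, 20, 0, 0, 0, 0]],
  ],
)

```text
clock: 7.05
position: [454.4, 312.0, 341.3]
tool_rot: [-0.001, 1.0, 0.0, -0.002]
contact_force: [0.0, -1.5, -6.9]
gripper_width: 0.314
grip_force: 80.7
```

>>> send_rows(
  increments=[
    [[10, 0, 5, -20, 0, 0, 0], [10, 0, 0, -25, 0, 0, 0], [10, 0, 0, -20, 0, 0, 0], [10, 0, 0, -12, 0, 0, 0], [10, 0, 0, -4, 0, 0, 0]],
  ],
)

```text
clock: 7.55
position: [454.5, 313.2, 259.3]
tool_rot: [0.0, 1.0, -0.001, -0.003]
contact_force: [-0.4, 0.2, -6.9]
gripper_width: 0.317
grip_force: 80.7
```

>>> send_rows(
  increments=[
    [[10, 0, 0, -2, 0, 0, 0], [10, 0, 0, -2, 0, 0, 0], [10, 0, 0, -1, 0, 0, 0], [10, 0, 0, -1, 0, 0, 0], [10, 0, 0, 0, 0, 0, 0]],
  ],
)

```text
clock: 8.05
position: [456.2, 314.0, 257.2]
tool_rot: [0.0, 1.0, 0.0, 0.0]
contact_force: [-1.1, -0.5, -7.0]
gripper_width: 0.316
grip_force: 80.8
```

>>> send_rows(
  increments=[
    [[10, 0, 0, -1, 0, 0, 0], [10, 0, 0, 0, 0, 0, 0], [10, 0, 0, -1, 0, 0, 0], [10, 0, 0, 0, 0, 0, 0], [10, 0, 0, 0, 0, 0, 0]],
  ],
)

```text
clock: 8.55
position: [456.0, 314.0, 254.6]
tool_rot: [0.0, 1.0, -0.0, -0.0]
contact_force: [-0.7, 0.2, -6.0]
gripper_width: 0.316
grip_force: 80.8
```

>>> send_rows(
  increments=[
    [[10, 0, 0, -1, 0, 0, 0], [10, 0, 0, 0, 0, 0, 0], [10, 0, 0, -1, 0, 0, 0], [10, 0, 0, 0, 0, 0, 0], [10, 0, 0, 0, 0, 0, 0]],
  ],
)

```text
clock: 9.05
position: [456.2, 314.1, 253.7]
tool_rot: [0.0, 1.0, 0.0, 0.0]
contact_force: [-3.0, -2.4, 4.2]
gripper_width: 0.317
grip_force: 81.8
```

Contact: the force has turned upward. Release.

>>> send_rows(
  increments=[
    [[50, 0, 0, 0, 0, 0, 0], [75, 0, 0, 0, 0, 0, 0], [100, 0, 0, 0, 0, 0, 0], [100, 0, 0, 0, 0, 0, 0], [100, 0, 0, 0, 0, 0, 0]],
  ],
)

```text
clock: 9.55
position: [456.1, 314.1, 252.8]
tool_rot: [0.0, 1.0, 0.0, 0.0]
contact_force: [0.3, -0.4, 0.4]
gripper_width: 1.002
grip_force: 0.0
```

>>> send_rows(
  increments=[
    [[100, 0, 0, 10, 0, 0, 0], [100, 0, 0, 25, 0, 0, 0], [100, 0, 0, 40, 0, 0, 0], [100, 0, 0, 40, 0, 0, 0], [100, 0, 0, 20, 0, 0, 0]],
  ],
)

```text
clock: 10.05
position: [456.8, 314.4, 392.9]
tool_rot: [0.0, 1.0, 0.002, 0.003]
contact_force: [0.7, 0.3, -0.2]
gripper_width: 0.998
grip_force: 0.0
```

Run:
```python
from h import *
np.set_printoptions(precision=2,suppress=True)
for n in ["top","side"]:
    p,d,M,K=shot(n); W=cloud(d,M,K); Z=W[...,2]; X,Y=W[...,0],W[...,1]
    if n=="side": save("s3.png",cv2.resize(p[110:240,220:420],None,fx=3,fy=3))
    m=(np.hypot(X-455,Y-313)<45)&(Z>55)&(Z<114); q=W[m]; print(n,len(q),q.mean(0) if len(q) else 0,q.max(0) if len(q) else 0)
    for t in ("weight_mid","maul_grip"):
        for b in ctrl.boxes_of(t,n)[:5]: print(t,b["confidence"],M[:3,:3]@np.array(b["point"])+M[:3,3])
```

```text
top 240 [448.2  304.49  80.67] [477.72 338.22 112.69]
weight_mid 0.91 [ 385.29 -352.02   38.75]
weight_mid 0.83 [447.12 295.36  78.19]
weight_mid 0.78 [ 504.17 -453.62   38.76]
weight_mid 0.61 [ 502.69 -217.68   39.36]
maul_grip 0.92 [556.03  -6.61  76.46]
side 224 [454.19 302.74  79.79] [480.29 335.08 111.32]
weight_mid 0.92 [ 390.32 -368.25   40.28]
weight_mid 0.88 [ 504.87 -231.96   35.02]
weight_mid 0.66 [453.53 304.26  75.34]
weight_mid 0.61 [ 505.63 -448.74   75.11]
weight_mid 0.4 [645.09  58.15  46.92]
maul_grip 0.76 [561.99 -10.7   72.02]
```

View pics/s3.png

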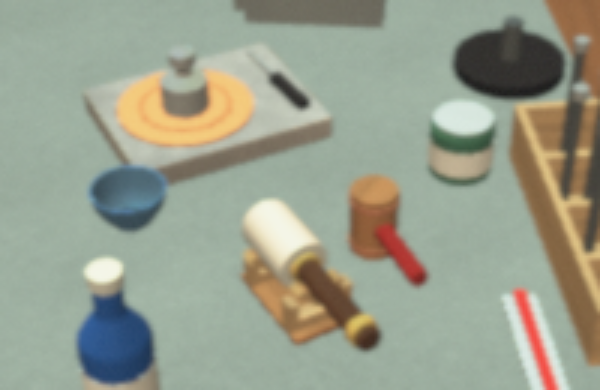

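The weight stands upright at the middle of the leather. Now to the maul, turning -1.13 rad about z on the way.

>>> send_rows(
  increments=[
    [[100, 14, -42, 0, 0, 0, -0.113], [100, 14, -42, 0, 0, 0, -0.113], [100, 14, -42, 0, 0, 0, -0.113], [100, 14, -42, 0, 0, 0, -0.113], [100, 14, -42, 0, 0, 0, -0.113]],
  ],
)

```text
clock: 10.85
position: [525.7, 102.3, 385.5]
tool_rot: [0.281, 0.96, -0.001, -0.002]
contact_force: [0.9, 1.1, -0.1]
gripper_width: 1.002
grip_force: 0.0
```

>>> send_rows(
  increments=[
    [[100, 14, -42, 0, 0, 0, -0.113], [100, 14, -42, 0, 0, 0, -0.113], [100, 14, -42, 0, 0, 0, -0.113], [100, 14, -42, 0, 0, 0, -0.113], [100, 14, -42, 0, 0, 0, -0.113]],
  ],
)

```text
clock: 11.35
position: [595.8, -107.7, 385.2]
tool_rot: [0.538, 0.843, -0.0, -0.002]
contact_force: [1.0, 0.7, -0.6]
gripper_width: 1.003
grip_force: 0.0
```

>>> send_rows(
  increments=[
    [[100, 0, 0, 0, 0, 0, 0], [100, 0, 0, 0, 0, 0, 0], [100, 0, 0, 0, 0, 0, 0], [100, 0, 0, 0, 0, 0, 0], [100, 0, 0, 0, 0, 0, 0]],
  ],
)

```text
clock: 11.85
position: [595.8, -104.6, 387.6]
tool_rot: [0.535, 0.845, 0.0, -0.0]
contact_force: [-0.1, -0.5, -0.5]
gripper_width: 0.998
grip_force: 0.0
```

Run:
```python
from h import *
np.set_printoptions(precision=2,suppress=True)
st=ctrl.get_obs(); T=R.from_quat(st["tool_rot"]).as_matrix(); print(st["position"],T[:,1],T[:,2])
p,d,M,K=shot("wrist"); save("w4.png",p); W=cloud(d,M,K); Z=W[...,2]; X,Y=W[...,0],W[...,1]
hsv=cv2.cvtColor(p,cv2.COLOR_RGB2HSV); H,S=hsv[...,0],hsv[...,1]
m=(X>570)&(X<640)&(Y>-140)&(Y<-20)&(Z>45)&(Z<75)
q=W[m]; print(len(q),q.min(0),q.max(0))
r=m&(S>120)&(H>17)&(H<35); q=W[r]; print("ring",len(q),q.mean(0),np.median(q,0),q.max(0),q.min(0))
h=m&(Y>-95)&(Y<-40); q=W[h]; c=q[:,:2].mean(0); u=np.linalg.svd(q[:,:2]-c,full_matrices=False)[2][0]; print("handle",c,np.degrees(np.arctan2(u[1],u[0])))
```

```text
[ 595.77 -104.64  387.57] [ 0.9   0.43 -0.  ] [-0.  0. -1.]
2624 [ 570.01 -123.06   48.18] [622.55 -20.01  72.  ]
ring 553 [600.46 -79.24  62.28] [ 599.53 -101.26   64.99] [620.51 -20.01  72.  ] [ 581.29 -116.31   48.18]
handle [589.15 -67.84] -62.930525559573894
```

View pics/w4.png

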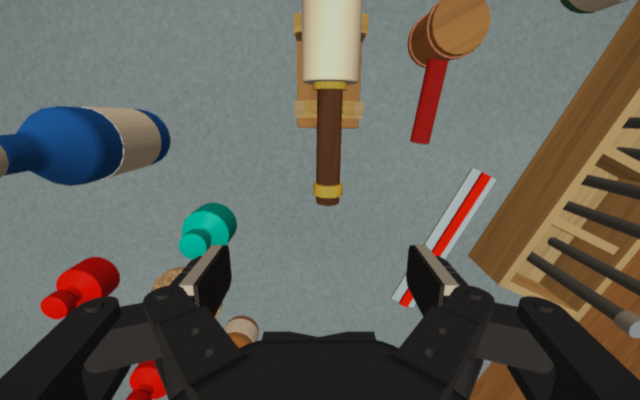

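Run:
```python
from h import *
np.set_printoptions(precision=2,suppress=True)
p,d,M,K=shot("wrist"); W=cloud(d,M,K); Z=W[...,2]; X,Y=W[...,0],W[...,1]
hsv=cv2.cvtColor(p,cv2.COLOR_RGB2HSV); H,S=hsv[...,0],hsv[...,1]
r=(X>570)&(X<640)&(Y>-140)&(Y<-85)&(Z>45)&(Z<76)&(S>120)&(H>17)&(H<35)
v,u=np.nonzero(r); print(len(u),u.min(),u.max(),v.min(),v.max()); c=np.array([(u.min()+u.max())/2,np.median(v)])
for z in (60,70):
    ray=M[:3,:3]@np.linalg.inv(K)@np.array([c[0],c[1],1]); print(c,M[:3,3]+ray*(z-M[2,3])/ray[2])
print(W[r].mean(0))
h=(X>560)&(X<640)&(Y<-30)&(Y>-95)&(Z>58)&(Z<72); vv,uu=np.nonzero(h)
mid=np.array([[(uu[vv==a].min()+uu[vv==a].max())/2,a] for a in np.unique(vv)])
ax=[]
for a in (mid[3],mid[-4]):
    ray=M[:3,:3]@np.linalg.inv(K)@np.array([a[0],a[1],1]); ax.append(M[:3,3]+ray*(62-M[2,3])/ray[2])
dd=ax[1]-ax[0]; print(mid[3],mid[-4],np.degrees(np.arctan2(dd[1],dd[0])))
```

```text
365 314 341 182 198
[327.5 190. ] [ 606.34 -105.57   60.  ]
[327.5 190. ] [ 604.99 -103.44   70.  ]
[ 605.6  -104.52   66.57]
[322. 104.] [335.5 182. ] -54.18257628584486
```

>>> send_rows(
  increments=[
    [[75, 4, -1, -20, 0, 0, 0], [75, 4, 0, -35, 0, 0, 0], [75, 0, 0, -40, 0, 0, 0], [75, 0, 0, -35, 0, 0, 0], [75, 0, 0, 0, 0, 0, 0]],
  ],
)

```text
clock: 12.45
position: [601.0, -105.6, 251.6]
tool_rot: [0.535, 0.845, -0.002, -0.006]
contact_force: [-0.4, 0.6, 0.0]
gripper_width: 0.75
grip_force: 0.0
```

Run:
```python
from h import *
np.set_printoptions(precision=3,suppress=True)
st=ctrl.get_obs(); T=R.from_quat(st["tool_rot"]).as_matrix(); print(st["position"],T[:,1],T[:,2])
p,d,M,K=shot("wrist"); save("w5.png",p)
W=cloud(d,M,K); Z=W[...,2]; X,Y=W[...,0],W[...,1]
hsv=cv2.cvtColor(p,cv2.COLOR_RGB2HSV); H,S=hsv[...,0],hsv[...,1]
r=(X>575)&(X<640)&(Y>-140)&(Y<-85)&(Z>45)&(Z<76)&(S>120)&(H>17)&(H<35); print(r.sum(),W[r].mean(0),W[r].min(0),W[r].max(0))
g=np.linalg.inv(T)@(W[r].mean(0)-st["position"]); print("in tool",g)
```

```text
[ 601.041 -105.636  251.636] [ 0.904  0.427 -0.009] [-0.012  0.004 -1.   ]
1183 [ 605.881 -104.746   66.207] [ 590.741 -118.548   50.706] [621.448 -93.785  71.188]
in tool [ -2.888   6.491 185.358]
```

View pics/w5.png

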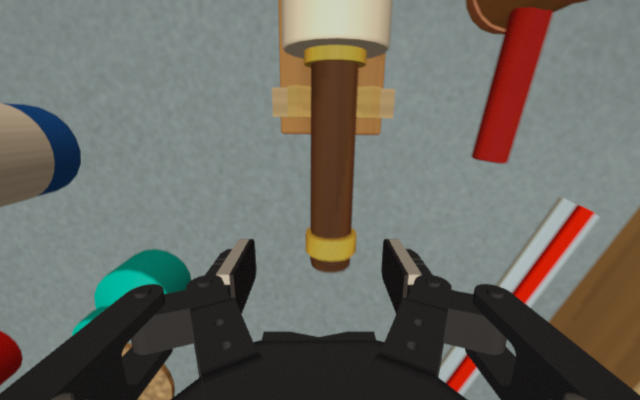

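>>> send_rows(
  increments=[
    [[75, 4, 0, -10, 0, 0, 0], [75, 2, 0, -15, 0, 0, 0], [75, 0, 0, -10, 0, 0, 0], [75, 0, 0, -5, 0, 0, 0], [75, 0, 0, -1, 0, 0, 0]],
  ],
)

```text
clock: 13.0
position: [609.6, -106.9, 215.7]
tool_rot: [0.536, 0.844, -0.0, -0.001]
contact_force: [-0.3, 0.7, 0.4]
gripper_width: 0.749
grip_force: 0.0
```

>>> send_rows(
  increments=[
    [[75, 0, 0, 0, 0, 0, 0], [60, 0, 0, 0, 0, 0, 0], [50, 0, 0, 0, 0, 0, 0], [45, 0, 0, 0, 0, 0, 0], [42, 0, 0, 0, 0, 0, 0]],
  ],
)

```text
clock: 13.5
position: [610.0, -107.1, 217.0]
tool_rot: [0.536, 0.844, -0.0, 0.0]
contact_force: [-0.9, -0.3, 0.4]
gripper_width: 0.418
grip_force: 0.2
```

>>> send_rows(
  increments=[
    [[60, -2, 0, -3, 0, 0, 0], [60, 0, 0, -4, 0, 0, 0], [60, 0, 0, 0, 0, 0, 0], [60, 0, 0, 0, 0, 0, 0], [60, 0, 0, 0, 0, 0, 0]],
  ],
)

```text
clock: 14.0
position: [608.1, -107.0, 209.6]
tool_rot: [0.536, 0.844, 0.0, 0.0]
contact_force: [-0.0, -0.5, 0.3]
gripper_width: 0.597
grip_force: 0.0
```

Run:
```python
from h import *
np.set_printoptions(precision=3,suppress=True)
st=ctrl.get_obs(); T=R.from_quat(st["tool_rot"]).as_matrix(); print(st["position"],T[:,1],T[:,2])
p,d,M,K=shot("wrist"); save("w6.png",p)
W=cloud(d,M,K); Z=W[...,2]; X,Y=W[...,0],W[...,1]
hsv=cv2.cvtColor(p,cv2.COLOR_RGB2HSV); H,S=hsv[...,0],hsv[...,1]
r=(X>585)&(X<640)&(Y>-140)&(Y<-85)&(Z>45)&(Z<76)&(S>120)&(H>17)&(H<35); q=(W[r]-st["position"])@T; print(r.sum(),np.percentile(q,[2,50,98],axis=0))
```

```text
[ 608.056 -107.017  209.633] [0.905 0.426 0.   ] [ 0. -0. -1.]
2031 [[ -3.105 -15.096 139.288]
 [  4.43   -0.824 142.361]
 [  8.929  13.032 155.647]]
```

View pics/w6.png

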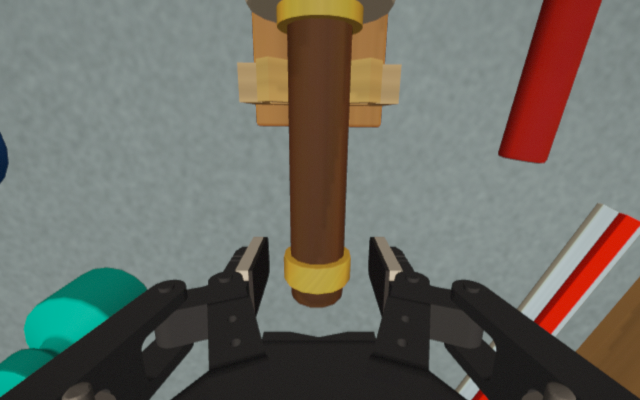

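The ring (317,270) is centred between the pads, about 3 mm towards the head. I shift by that and clamp.

>>> send_rows(
  increments=[
    [[60, -1, 3, 0, 0, 0, 0], [60, 0, 0, 0, 0, 0, 0], [20, 0, 0, 0, 0, 0, 0], [20, 0, 0, 0, 0, 0, 0], [20, 0, 0, 0, 0, 0, 0]],
  ],
  squeeze=115,
)

```text
clock: 14.55
position: [606.8, -104.1, 209.8]
tool_rot: [0.536, 0.844, -0.0, -0.0]
contact_force: [-1.8, -1.5, 0.7]
gripper_width: 0.32
grip_force: 113.1
```

>>> send_rows(
  increments=[
    [[20, 0, 0, 0, 0, 0, 0], [20, 0, 0, 0, 0, 0, 0], [20, 0, 0, 0, 0, 0, 0], [20, 0, 0, 0, 0, 0, 0], [20, 0, 0, 0, 0, 0, 0]],
  ],
)

```text
clock: 15.05
position: [606.8, -104.1, 209.7]
tool_rot: [0.536, 0.844, -0.0, -0.0]
contact_force: [-2.6, -1.0, 2.1]
gripper_width: 0.322
grip_force: 113.1
```

>>> send_rows(
  increments=[
    [[20, 0, 0, 3, 0, 0, 0], [20, 0, 0, 7, 0, 0, 0], [20, 0, 0, 12, 0, 0, 0], [20, 0, 0, 18, 0, 0, 0], [20, 0, 0, 25, 0, 0, 0]],
  ],
)

```text
clock: 15.55
position: [606.6, -103.8, 274.5]
tool_rot: [0.536, 0.844, -0.0, -0.001]
contact_force: [0.1, -0.5, -2.8]
gripper_width: 0.318
grip_force: 113.4
```

>>> send_rows(
  increments=[
    [[20, 0, 0, 30, 0, 0, 0], [20, 0, 0, 35, 0, 0, 0], [20, 0, 0, 35, 0, 0, 0], [20, 0, 0, 25, 0, 0, 0], [20, 0, 0, 10, 0, 0, 0]],
  ],
)

```text
clock: 16.05
position: [607.8, -104.1, 414.6]
tool_rot: [0.536, 0.844, 0.001, 0.004]
contact_force: [0.3, -0.4, -3.1]
gripper_width: 0.317
grip_force: 113.4
```

```bash
cat > maul.py <<'E'
from h import *
np.set_printoptions(precision=2,suppress=True)
st=ctrl.get_obs(); print(st["position"],st["gripper_width"],st["grip_force"])
for n in ["side","top"]:
    p,d,M,K=shot(n); np.savez(n+"_m",p=p,d=d,M=M,K=K)
    for t in ("maul_mid","maul_foot","maul_grip"):
        for b in ctrl.boxes_of(t,n)[:1]: print(n,t,round(b["confidence"],2),M[:3,:3]@np.array(b["point"])+M[:3,3])
E
python3 maul.py; python3 -c "
from h import *
p=np.load('side_m.npz')['p'];save('s7.png',cv2.resize(p[60:260,200:440],None,fx=2.5,fy=2.5))"
```

```text
[ 607.76 -104.13  414.58] 0.31739598953020165 113.42193603515625
side maul_mid 0.79 [542.01  -2.99 270.11]
side maul_foot 0.72 [548.08  -1.43 269.14]
side maul_grip 0.88 [548.82   2.95 271.52]
top maul_mid 0.73 [553.6   16.57 267.44]
top maul_foot 0.7 [550.66  20.49 265.69]
top maul_grip 0.59 [552.33  15.2  264.3 ]
```

View pics/s7.png

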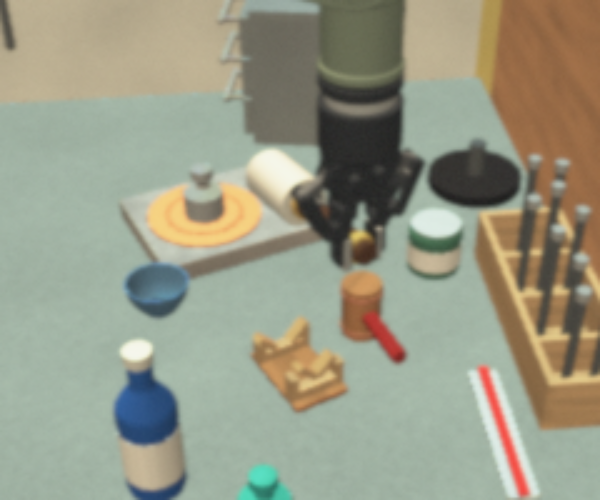

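Held level and clear of the cradle. I raise it a little, then ease the grip in steps.

>>> send_rows(
  increments=[
    [[20, 0, 0, 12, 0, 0, 0], [20, 0, 0, 13, 0, 0, 0], [20, 0, 0, 10, 0, 0, 0], [20, 0, 0, 0, 0, 0, 0], [20, 0, 0, 0, 0, 0, 0]],
  ],
)

```text
clock: 16.95
position: [607.1, -104.0, 445.7]
tool_rot: [0.536, 0.844, 0.0, 0.001]
contact_force: [0.3, -0.6, -4.2]
gripper_width: 0.323
grip_force: 113.5
```

>>> send_rows(
  increments=[
    [[20, 0, 0, 0, 0, 0, 0], [20, 0, 0, 0, 0, 0, 0], [20, 0, 0, 0, 0, 0, 0], [20, 0, 0, 0, 0, 0, 0], [20, 0, 0, 0, 0, 0, 0]],
  ],
  squeeze=20,
)

```text
clock: 17.45
position: [607.0, -104.0, 444.4]
tool_rot: [0.536, 0.844, -0.0, -0.0]
contact_force: [0.5, 0.4, -4.0]
gripper_width: 0.319
grip_force: 113.5
```

```bash
cat >> maul.py <<'E'
z=np.load("side_m.npz"); p,d,M,K=[z[k] for k in "pdMK"]; W=cloud(d,M,K)
g=st["position"]+np.array([0,0,-155.])
S=cv2.cvtColor(p,cv2.COLOR_RGB2HSV)
m=(np.linalg.norm(W-g,axis=2)<215)&(W[...,2]>60)&(S[...,2]>150)&(S[...,1]<90)&(W[...,2]<g[2]+60)
lab,nn,ss,_=cv2.connectedComponentsWithStats(m.astype(np.uint8))[1],0,cv2.connectedComponentsWithStats(m.astype(np.uint8))[2],0
if len(ss)>1:
    l=1+ss[1:,4].argmax(); q=W[lab==l]; print("head blob",len(q),np.median(q,0),"from grip",np.median(q,0)-g,"zmin",q[:,2].min())
E
python3 maul.py
```

```text
[ 606.98 -104.03  444.44] 0.3192323208037741 113.45366477966309
side maul_mid 0.71 [540.95  -3.82 297.85]
side maul_foot 0.67 [545.37  -1.58 296.44]
side maul_grip 0.69 [545.49   2.69 298.32]
top maul_mid 0.61 [555.61  16.9  298.62]
top maul_foot 0.73 [553.46  15.68 300.7 ]
top maul_grip 0.87 [554.48  11.33 303.04]
head blob 416 [535.97  13.23 297.31] from grip [-71.02 117.26   7.87] zmin 255.09522520238147
```

>>> send_rows(
  increments=[
    [[31, 0, 0, 0, 0, 0, 0], [31, 0, 0, 0, 0, 0, 0], [31, 0, 0, 0, 0, 0, 0], [31, 0, 0, 0, 0, 0, 0], [31, 0, 0, 0, 0, 0, 0]],
  ],
)

```text
clock: 18.35
position: [607.0, -104.0, 444.7]
tool_rot: [0.536, 0.844, -0.0, -0.0]
contact_force: [0.0, -0.1, -3.0]
gripper_width: 0.321
grip_force: 113.5
```

>>> send_rows(
  increments=[
    [[31.5, 0, 0, 0, 0, 0, 0], [31.5, 0, 0, 0, 0, 0, 0], [31.5, 0, 0, 0, 0, 0, 0], [31.5, 0, 0, 0, 0, 0, 0], [31.5, 0, 0, 0, 0, 0, 0]],
  ],
)

```text
clock: 18.85
position: [607.0, -104.0, 444.7]
tool_rot: [0.536, 0.844, -0.0, 0.0]
contact_force: [-0.3, 0.1, -2.9]
gripper_width: 0.319
grip_force: 113.5
```

>>> send_rows(
  increments=[
    [[31.7, 0, 0, 0, 0, 0, 0], [31.7, 0, 0, 0, 0, 0, 0], [31.8, 0, 0, 0, 0, 0, 0], [31.8, 0, 0, 0, 0, 0, 0], [31.8, 0, 0, 0, 0, 0, 0]],
  ],
)

```text
clock: 19.35
position: [607.0, -104.0, 444.7]
tool_rot: [0.536, 0.844, -0.0, -0.0]
contact_force: [0.1, -0.3, -3.0]
gripper_width: 0.324
grip_force: 104.9
```

>>> send_rows(
  increments=[
    [[31.9, 0, 0, 0, 0, 0, 0], [31.9, 0, 0, 0, 0, 0, 0], [31.9, 0, 0, 0, 0, 0, 0], [31.9, 0, 0, 0, 0, 0, 0], [31.9, 0, 0, 0, 0, 0, 0]],
  ],
)

```text
clock: 19.85
position: [607.0, -104.0, 444.7]
tool_rot: [0.536, 0.844, -0.0, -0.0]
contact_force: [-0.4, 0.8, -3.0]
gripper_width: 0.324
grip_force: 102.1
```

>>> send_rows(
  increments=[
    [[32.0, 0, 0, 0, 0, 0, 0], [32.0, 0, 0, 0, 0, 0, 0], [32.1, 0, 0, 0, 0, 0, 0], [32.1, 0, 0, 0, 0, 0, 0], [32.1, 0, 0, 0, 0, 0, 0]],
  ],
)

```text
clock: 20.35
position: [607.0, -104.0, 444.6]
tool_rot: [0.536, 0.844, -0.0, -0.0]
contact_force: [-0.1, 0.4, -4.3]
gripper_width: 0.327
grip_force: 96.5
```

>>> send_rows(
  increments=[
    [[32.2, 0, 0, 0, 0, 0, 0], [32.2, 0, 0, 0, 0, 0, 0], [32.3, 0, 0, 0, 0, 0, 0], [32.3, 0, 0, 0, 0, 0, 0], [32.3, 0, 0, 0, 0, 0, 0]],
  ],
)

```text
clock: 20.85
position: [607.0, -104.0, 444.7]
tool_rot: [0.536, 0.844, -0.0, -0.0]
contact_force: [0.2, 0.3, -3.3]
gripper_width: 0.326
grip_force: 91.0
```

>>> send_rows(
  increments=[
    [[32.5, 0, 0, 0, 0, 0, 0], [32.7, 0, 0, 0, 0, 0, 0], [32.9, 0, 0, 0, 0, 0, 0], [33.1, 0, 0, 0, 0, 0, 0], [33.3, 0, 0, 0, 0, 0, 0]],
  ],
)

```text
clock: 21.35
position: [607.0, -104.0, 444.7]
tool_rot: [0.536, 0.844, -0.0, -0.0]
contact_force: [0.2, -0.9, -2.9]
gripper_width: 0.337
grip_force: 64.0
```

>>> send_rows(
  increments=[
    [[33.4, 0, 0, 0, 0, 0, 0], [33.5, 0, 0, 0, 0, 0, 0], [33.6, 0, 0, 0, 0, 0, 0], [33.7, 0, 0, 0, 0, 0, 0], [33.8, 0, 0, 0, 0, 0, 0]],
  ],
)

```text
clock: 21.85
position: [606.9, -104.0, 444.5]
tool_rot: [0.536, 0.844, 0.0, -0.0]
contact_force: [0.5, -0.3, -3.4]
gripper_width: 0.342
grip_force: 50.9
```

```bash
python3 maul.py | tail -1
```

```text
head blob 315 [564.37 -47.29 197.21] from grip [-42.56  56.67 -92.32] zmin 129.77370563034526
```

>>> send_rows(
  increments=[
    [[33.9, 0, 0, 0, 0, 0, 0], [34.1, 0, 0, 0, 0, 0, 0], [34.3, 0, 0, 0, 0, 0, 0], [34.5, 0, 0, 0, 0, 0, 0], [34.6, 0, 0, 0, 0, 0, 0]],
  ],
)

```text
clock: 22.75
position: [607.0, -104.0, 444.7]
tool_rot: [0.536, 0.844, 0.0, -0.0]
contact_force: [0.4, -0.7, -3.0]
gripper_width: 0.349
grip_force: 31.3
```

>>> send_rows(
  increments=[
    [[34.7, 0, 0, 0, 0, 0, 0], [34.8, 0, 0, 0, 0, 0, 0], [34.9, 0, 0, 0, 0, 0, 0], [34.9, 0, 0, 0, 0, 0, 0], [34.9, 0, 0, 0, 0, 0, 0]],
  ],
)

```text
clock: 23.25
position: [607.0, -104.0, 444.7]
tool_rot: [0.536, 0.844, -0.0, 0.0]
contact_force: [-0.2, -0.2, -3.7]
gripper_width: 0.352
grip_force: 24.6
```

```bash
python3 maul.py | tail -1
```

```text
head blob 394 [579.22 -87.41 175.8 ] from grip [ -27.79   16.63 -113.85] zmin 107.55851858323342
```

>>> send_rows(
  increments=[
    [[35.0, 0, 0, 0, 0, 0, 0], [35.1, 0, 0, 0, 0, 0, 0], [35.2, 0, 0, 0, 0, 0, 0], [35.3, 0, 0, 0, 0, 0, 0], [35.3, 0, 0, 0, 0, 0, 0]],
  ],
)

```text
clock: 24.15
position: [607.0, -104.0, 444.7]
tool_rot: [0.536, 0.844, 0.0, 0.0]
contact_force: [0.5, 0.5, -3.4]
gripper_width: 0.356
grip_force: 16.0
```

```bash
python3 maul.py | tail -1
```

```text
head blob 474 [ 588.98 -106.49  165.23] from grip [ -18.02   -2.46 -124.46] zmin 103.26173656615947
```

>>> send_rows(
  increments=[
    [[35.4, 0, 0, 0, 0, 0, 0], [35.5, 0, 0, 0, 0, 0, 0], [35.5, 0, 0, 0, 0, 0, 0], [35.5, 0, 0, 0, 0, 0, 0], [35.5, 0, 0, 0, 0, 0, 0]],
  ],
)

```text
clock: 25.05
position: [607.0, -104.1, 444.7]
tool_rot: [0.536, 0.844, -0.0, 0.0]
contact_force: [0.3, 0.1, -3.7]
gripper_width: 0.358
grip_force: 12.0
```

```bash
python3 maul.py | tail -1
```

```text
head blob 489 [ 590.86 -110.16  163.23] from grip [ -16.14   -6.1  -126.45] zmin 103.65878193971741
```

>>> send_rows(
  increments=[
    [[35.6, 0, 0, 0, 0, 0, 0], [35.6, 0, 0, 0, 0, 0, 0], [35.7, 0, 0, 0, 0, 0, 0], [35.7, 0, 0, 0, 0, 0, 0], [35.7, 0, 0, 0, 0, 0, 0]],
  ],
)

```text
clock: 25.95
position: [607.0, -104.0, 444.7]
tool_rot: [0.536, 0.844, -0.0, 0.0]
contact_force: [0.2, 0.2, -2.5]
gripper_width: 0.359
grip_force: 8.2
```

```bash
cat > tilt.py <<'E'
from h import *
from scipy.optimize import least_squares
np.set_printoptions(precision=2,suppress=True)
st=ctrl.get_obs(); g=st["position"]+np.array([0,0,-155.]); Q=[]
for n in ["side","top"]:
    p,d,M,K=shot(n); W=cloud(d,M,K); S=cv2.cvtColor(p,cv2.COLOR_RGB2HSV); z=W[...,2]-g[2]
    m=(np.hypot(W[...,0]-g[0],W[...,1]-g[1])<70)&(z<-112)&(z>-178)&(S[...,2]>110)&(S[...,1]<90); print(n,m.sum())
    Q.append(W[m])
    if n=="side": save("hang.png",cv2.resize(p[60:330,200:440],None,fx=2.2,fy=2.2)); q=W[m]
f=lambda x: np.hypot(q[:,0]-x[0]-x[2]*(q[:,2]-g[2]+145),q[:,1]-x[1]-x[3]*(q[:,2]-g[2]+145))-27
r=least_squares(f,[g[0],g[1],0,0],loss="soft_l1"); x=r.x
print("g",g,"head c",x[:2],"at -145; slope",x[2:]," offset slope",(x[:2]-g[:2])/-145,"rms",np.sqrt((f(x)**2).mean()),"zmin",q[:,2].min())
E
python3 tilt.py
```

```text
side 371
top 124
g [ 607.   -104.04  289.68] head c [603.86 -97.64] at -145; slope [ 0.02 -0.06]  offset slope [ 0.02 -0.04] rms 1.219943659320088 zmin 111.75923319326955
```

>>> send_rows(
  increments=[
    [[35.75, 0, 0, 0, 0, 0, 0], [35.8, 0, 0, 0, 0, 0, 0], [35.8, 0, 0, 0, 0, 0, 0], [35.8, 0, 0, 0, 0, 0, 0], [35.8, 0, 0, 0, 0, 0, 0]],
  ],
)

```text
clock: 26.55
position: [607.0, -104.0, 444.7]
tool_rot: [0.536, 0.844, -0.0, 0.0]
contact_force: [0.1, -0.5, -3.4]
gripper_width: 0.358
grip_force: 6.5
```

```bash
python3 tilt.py
```

```text
side 375
top 119
g [ 607.   -104.04  289.69] head c [604.2 -98.2] at -145; slope [ 0.02 -0.06]  offset slope [ 0.02 -0.04] rms 1.1448614212919008 zmin 111.74538074423026
```

>>> send_rows(
  increments=[
    [[34, 0, 0, 0, 0, 0, 0], [32, 0, 0, 0, 0, 0, 0], [20, 0, 0, 0, 0, 0, 0], [20, 0, 0, 0, 0, 0, 0], [20, 0, 0, 0, 0, 0, 0]],
  ],
  squeeze=110,
)

```text
clock: 27.15
position: [607.0, -104.0, 444.7]
tool_rot: [0.536, 0.844, -0.0, 0.0]
contact_force: [-0.0, 0.3, -2.8]
gripper_width: 0.327
grip_force: 108.4
```

>>> send_rows(
  increments=[
    [[20, -5, -10, 0, 0, 0, 0], [20, -10, -22, 0, 0, 0, 0], [20, -12, -27, 0, -0.01, -0.005, 0], [20, -12, -27, 0, -0.01, -0.005, 0], [20, -12, -27, 0, -0.01, -0.005, 0]],
  ],
)

```text
clock: 27.65
position: [555.0, -218.5, 444.8]
tool_rot: [0.536, 0.844, -0.009, 0.015]
contact_force: [-0.1, -0.2, -3.9]
gripper_width: 0.32
grip_force: 108.7
```

>>> send_rows(
  increments=[
    [[20, -12, -27, 0, -0.01, -0.005, 0], [20, -12, -27, 0, 0, 0, 0], [20, -12, -27, 0, 0, 0, 0], [20, -10, -22, 0, 0, 0, 0], [20, -6, -14, 0, 0, 0, 0]],
  ],
)

```text
clock: 28.15
position: [502.5, -336.2, 444.7]
tool_rot: [0.537, 0.844, -0.012, 0.019]
contact_force: [0.8, 0.5, -3.5]
gripper_width: 0.317
grip_force: 108.7
```

>>> send_rows(
  increments=[
    [[20, 0, 0, 0, 0, 0, 0], [20, 0, 0, 0, 0, 0, 0], [20, 0, 0, 0, 0, 0, 0], [20, 0, 0, 0, 0, 0, 0], [20, 0, 0, 0, 0, 0, 0]],
  ],
)

```text
clock: 28.65
position: [504.5, -333.1, 444.7]
tool_rot: [0.535, 0.845, -0.011, 0.019]
contact_force: [-0.4, 0.9, -3.4]
gripper_width: 0.323
grip_force: 108.7
```

```bash
sed -i 's/g=st\["position"\]+.*; Q/T=R.from_quat(st["tool_rot"]).as_matrix(); g=st["position"]+155*T[:,2]; Q/' tilt.py; sed -i 's/^q=/q=/' tilt.py
cat >> tilt.py <<'E'
print("foot",x[:2]-39*x[2:], "z",g[2]-184, T[:,2])
E
python3 tilt.py
```

```text
side 477
top 105
g [ 507.6  -339.29  289.88] head c [ 506.71 -337.2 ] at -145; slope [ 0.02 -0.04]  offset slope [ 0.01 -0.01] rms 0.6929107626658361 zmin 111.95091862342122
foot [ 505.96 -335.77] z 105.87599458969709 [ 0.02 -0.04 -1.  ]
```

>>> send_rows(
  increments=[
    [[20, 0, -1, -10, -0.01, -0.005, 0], [20, 0, 0, -20, 0, 0, 0], [20, 0, 0, -25, 0, 0, 0], [20, 0, 0, -20, 0, 0, 0], [20, 0, 0, -10, 0, 0, 0]],
  ],
)

```text
clock: 29.25
position: [503.5, -334.3, 357.2]
tool_rot: [0.535, 0.844, -0.014, 0.022]
contact_force: [0.5, 0.2, -3.6]
gripper_width: 0.324
grip_force: 108.7
```

>>> send_rows(
  increments=[
    [[20, 0, 0, -3, 0, 0, 0], [20, 0, 0, 0, 0, 0, 0], [20, 0, 0, 0, 0, 0, 0], [20, 0, 0, 0, 0, 0, 0], [20, 0, 0, 0, 0, 0, 0]],
  ],
)

```text
clock: 29.75
position: [504.2, -335.2, 357.8]
tool_rot: [0.536, 0.844, -0.015, 0.025]
contact_force: [0.1, 0.1, -2.2]
gripper_width: 0.324
grip_force: 108.7
```

```bash
python3 tilt.py; python3 -c "
from h import *
p,d,M,K=shot('side'); save('final.png',cv2.resize(p[180:350,220:400],None,fx=3.3,fy=3.3))"
```

```text
side 423
top 83
g [ 508.34 -343.19  203.1 ] head c [ 508.79 -342.67] at -145; slope [ 0.   -0.02]  offset slope [-0. -0.] rms 10.692165027466949 zmin 25.43894878030403
foot [ 508.7 -341.8] z 19.098575260464173 [ 0.03 -0.05 -1.  ]
```

View pics/final.png

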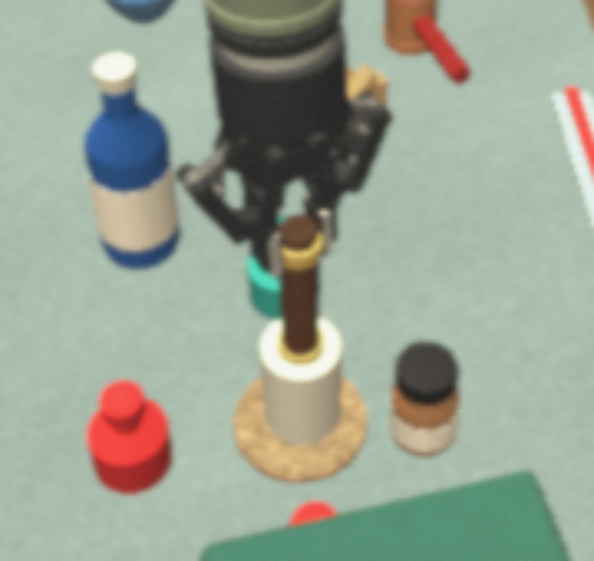

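The maul hangs upright just above the mat, centred on it. Lowering gently.

>>> send_rows(
  increments=[
    [[20, 0, 1, -3, 0, 0, 0], [20, 0, 1, -3, 0, 0, 0], [20, 0, 0, -2, 0, 0, 0], [20, 0, 0, -1, 0, 0, 0], [20, 0, 0, 0, 0, 0, 0]],
  ],
)

```text
clock: 30.4
position: [503.9, -333.0, 347.3]
tool_rot: [0.536, 0.844, -0.014, 0.024]
contact_force: [0.9, -0.2, -2.8]
gripper_width: 0.321
grip_force: 108.7
```

>>> send_rows(
  increments=[
    [[20, 0, 0, -1, 0, 0, 0], [20, 0, 0, 0, 0, 0, 0], [20, 0, 0, -1, 0, 0, 0], [20, 0, 0, 0, 0, 0, 0], [20, 0, 0, 0, 0, 0, 0]],
  ],
)

```text
clock: 30.9
position: [504.2, -333.3, 346.8]
tool_rot: [0.536, 0.844, -0.015, 0.025]
contact_force: [-0.5, 0.5, 3.3]
gripper_width: 0.322
grip_force: 109.4
```

Contact. I ease the grip so that the face squares on the cork, then open.

>>> send_rows(
  increments=[
    [[33, 0, 0, 0, 0, 0, 0], [34, 0, 0, 0, 0, 0, 0], [35, 0, 0, 0, 0, 0, 0], [35.3, 0, 0, -1, 0, 0, 0], [35.5, 0, 0, 0, 0, 0, 0]],
  ],
)

```text
clock: 31.4
position: [504.5, -333.4, 346.3]
tool_rot: [0.536, 0.844, -0.015, 0.025]
contact_force: [-1.9, 0.7, 7.8]
gripper_width: 0.353
grip_force: 12.5
```

>>> send_rows(
  increments=[
    [[35.6, 0, 0, -1, 0, 0, 0], [35.7, 0, 0, 0, 0, 0, 0], [35.8, 0, 0, 0, 0, 0, 0], [35.9, 0, 0, 0, 0, 0, 0], [36, 0, 0, 0, 0, 0, 0]],
  ],
)

```text
clock: 31.9
position: [504.5, -333.3, 345.2]
tool_rot: [0.536, 0.844, -0.014, 0.026]
contact_force: [0.1, 0.2, 4.8]
gripper_width: 0.36
grip_force: 3.7
```

```bash
python3 tilt.py
```

```text
side 424
top 87
g [ 508.82 -341.28  190.42] head c [ 508.51 -340.18] at -145; slope [ 0.   -0.03]  offset slope [ 0.   -0.01] rms 12.674365806865259 zmin 12.545098640777383
foot [ 508.35 -339.19] z 6.4165392992379395 [ 0.03 -0.05 -1.  ]
```

>>> send_rows(
  increments=[
    [[37, 0, 0, 0, 0, 0, 0], [38, 0, 0, 0, 0, 0, 0], [40, 0, 0, 0, 0, 0, 0], [50, 0, 0, 0, 0, 0, 0], [70, 0, 0, 0, 0, 0, 0]],
  ],
)

```text
clock: 32.5
position: [504.0, -333.0, 343.3]
tool_rot: [0.536, 0.844, -0.014, 0.024]
contact_force: [-0.2, -0.2, -0.3]
gripper_width: 0.653
grip_force: 0.0
```

>>> send_rows(
  increments=[
    [[90, 0, 0, 0, 0, 0, 0], [90, 0, 0, 0, 0, 0, 0], [90, 0, 1, 10, 0, 0, 0], [90, -1, 1, 20, 0, 0, 0], [90, -1, 2, 30, 0, 0, 0]],
  ],
)

```text
clock: 33.0
position: [501.5, -328.6, 402.9]
tool_rot: [0.536, 0.844, -0.014, 0.022]
contact_force: [-0.1, 0.3, -0.0]
gripper_width: 0.899
grip_force: 0.0
```

>>> send_rows(
  increments=[
    [[90, -1, 2, 40, 0, 0, 0], [90, -1, 2, 40, 0, 0, 0], [90, 0, 0, 10, 0, 0, 0], [90, 0, 0, 0, 0, 0, 0], [90, 0, 0, 0, 0, 0, 0]],
  ],
)

```text
clock: 33.5
position: [499.7, -324.8, 492.6]
tool_rot: [0.536, 0.844, -0.014, 0.023]
contact_force: [-0.0, 0.3, -0.8]
gripper_width: 0.899
grip_force: 0.0
```

```bash
sed 's/^st=.*/g=np.array([508,-340,190.]); Q=[]; T=np.eye(3)/' tilt.py > t2.py; python3 t2.py
python3 - <<'E'
from h import *
p,d,M,K=shot("top"); W=cloud(d,M,K)
m=(np.hypot(W[...,0]-508,W[...,1]+340)<25)&(W[...,2]>180)&(W[...,2]<225); print("butt",m.sum(),W[m].mean(0),W[m].max(0))
for b in ctrl.boxes_of("weight_mid","top")[:5]: print(M[:3,:3]@np.array(b["point"])+M[:3,3])
print(ctrl.get_obs()["contact_force"])
E
```

```text
side 436
top 124
g [ 508. -340.  190.] head c [ 507.87 -339.06] at -145; slope [-0. -0.]  offset slope [ 0.   -0.01] rms 11.71036935109227 zmin 12.144186351719327
foot [ 508.04 -339.01] z 6.0 [0. 0. 1.]
butt 27 [ 515.27006094 -331.82531659  196.55455047] [ 524.26684325 -326.75104755  208.92775091]
[ 503.78052217 -218.84696735   40.26338741]
[454.86248514 302.39494625  76.50070472]
[-0.1846283  -0.9482736  -0.64176649]
```

The maul stands upright on the mat centre, the weight is on the leather and the gripper is clear. Handing in.

```bash
python3 -c "
from workcell import ctrl
print(ctrl.finish_job())"
```

```text
the job is handed in; nothing more can be done
None
```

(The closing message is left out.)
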